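# Drive a tight bearing out of an idler pulley

### The arm

A 7-joint arm with a two-finger parallel gripper is mounted at the origin on a cart in front of the work surface, level with it; the furniture and walls round the work are solid. World frame = base frame: x ahead of the robot, y to its left, z up, the work surface at z = 0. Lengths are in m, angles in rad, forces in N, time in s.
With the tool pointing down it reaches from about 0.4 to 0.875 m from the base axis. Payload 19.3 kg.
Tool frame: the origin (TCP) lies between the finger pads; the fingertips stand ahead of it and the grasp point (between the pads) lies 8 mm behind it (bot.tip_extent is the x of the fingertips in the tool frame, in m); x points along the fingers, y is the direction in which the jaws open and shut, and the axes are right-handed (so a half turn about x gives the same grasp; the last joint's range is limited). The gripper opens to 85 mm and grips with 20 to 120 N. Pads are 22 mm wide; open, the fingers measure 114 mm over their backs; the gripper's body (76 mm by 85 mm) begins 54 mm behind the grasp point. The pads swing forward as they close: fully open they stand 13 mm farther back than shut.
Start: joints at [-1.17, 0.521, -0.036, 1.599, 0.021, 1.021, -0.113], TCP at [0.284, 0.557, 0.242] pointing down, gripper open.
Joint ranges: [-2.91, 2.91], [-0.3, 2.13], [-1.5, 1.42], [0.17, 2.43], [-1.26, 4.41], [0.16, 1.93], [-2.52, 2.52]. Speed limits (rad/s): [1.89, 1.89, 2.39, 2.39, 3.01, 3.01, 3.01].

### API

Orientations are given as [roll, pitch, yaw] about the fixed x, y, z axes, in that order (R = Rz(yaw) Ry(pitch) Rx(roll)).
In Python, from workcell import observe, grab_frame, camera_info, bot, nets gives the robot as it stands.
- The arm moves only by the tool jog_arm, never from a script. Its argument "commands" is a list of rows, each a list of 6 numbers: the shift along the tool's x, y, z in mm, then the turn, a rotation vector about the tool's x, y, z in rad. A call has 1 to 20 rows; each row shifts and turns the pose as measured when the row begins, along the tool's axes as they then stand; what a row does not reach is not made up. A row lasts 1/10 s, in which the tool goes at most 50 mm and 8.59 degrees, less where a joint would pass 70% of its speed; a pose out of reach is approached as far as the arm can. A call is refused whole if a number of a shift passes 50 or a number of a turn 0.15, either way. A call with a gripper value outside its range is refused whole. "gripper" is the closure in counts, from 0 (fully open) to 255 (shut), set as the call begins (left out, the last holds). The fingers move at their own pace and stop on an object; "newtons" is the grip in N (left out, the last holds). Time passes only in rows, so rows that do not move let the fingers close. It gives the time, the measured TCP pose, the force and the opening at its end, in the units of the state.
- observe(): the state, without advancing time (a new reading comes with each control period).
- grab_frame(name): name is "scene" or "top" or "wrist"; returns the picture (420x560x3 uint8, red, green, blue); there is no depth.
- camera_info(name): a dict with "fov_y" (degrees; the focal length in pixels is half the picture's height over the tangent of half this angle, whatever the lens; pixels are square), "cx", "cy" (the principal point, pixels), "R" (3x3) and "t" (3): a world point X has camera coordinates R X + t; the wrist camera has in their place "tool_from_camera" (4x4, takes a point from camera to tool coordinates, whose origin is the TCP and whose axes are the tool frame's). Camera axes: x right, y down, z forward; pixel columns grow to the right and rows downward; lengths in m; the calibration is good to about 2 mm. The wrist camera is an equidistant fisheye: a pixel r from the principal point sees the ray r / f radians off the axis. A picture is of the moment at which its call begins: read the wrist's pose just before it. camera_info takes no time and is no camera call.
- bot.job_done(): hands the job in, once; it reports no verdict.
Trained networks look in the newest picture that a camera, given by its name, has taken for a name from the list of things; names that differ only in an ending like _2 or _b are one class to them, and where a whole thing is asked for, a point or a joint stands for the part that bears it (a point fixed in the world has none). Each returns a list of dicts, best first, with "p" (0 to 1); they miss things now and then, are a little off and sometimes report something else, mostly with a low value. They report only what shows in the picture. A call takes as long as a camera call. They do not tell look-alikes from the thing itself.
- nets.find_in(camera, name): "rect" ([left, top, right, bottom] in pixels, round what is visible of it).
- nets.silhouettes(camera, name): "mask" (420x560 bool, what is visible of it) and "rect" ([left, top, right, bottom] in pixels, round what is visible of it).
- nets.pinpoint(camera, name): "location" ([column, row] in pixels: a listed point, or the origin of a listed thing).
The state is a dict: "clock": time; "qpos": joint angles; "qd": joint speeds; "joint_efforts": joint torques, N m; "position": TCP position; "tool_rot": TCP orientation; "force": force on the tool from outside, world axes, zero at the start; "moment": the same for the moment, N m; "grip_width": finger opening in m.
Only numpy, scipy, OpenCV 4.12 (cv2) and the standard library are available. Lean on these libraries where they do the work, as an engineer would, in place of code of your own. Each camera call takes 0.05 s, during which the arm holds its last target.

### The job

Drive the tight ball bearing out of the pulley that is clamped on the pressing-out fixture: take the two-legged driver from its block, lower it into the pulley's bore, turn it by feel under light pressure until both legs drop through the two notches in the shoulder, and push until the bearing falls out underneath, without ramming the driver against the pulley. Then lift the driver out and stand it back upright in the hole of its block. Leave the oil can and the paste tin where they are.

Things in the scene. Friction and masses are not known exactly. Their poses are not given: they have to be found in the camera images.
- fixture: Fixed fixture: dark base plate 124 (x) by 160 (y) by 12 mm, two upright parallels at y = +-45 mm, and on them, held by two yellow straps, an aluminium idler pulley 112 mm across, from z = 48 to 108 mm, which cannot turn or give. Origin: under the base plate on the pulley's axis, on the bench; z up. Below the pulley an opening 74 mm wide; the rubber pad there has its top at z = 15 mm.
- bore_mouth (a point): Centre of the pulley's bore at its upper face, 108 mm above the bench. The bore is 68 mm in diameter (mouth chamfered to 75 mm over the top 4 mm) and goes straight down 36 mm to the shoulder.
- shoulder (a point): Centre of the shoulder's upper face in the bore, 72 mm above the bench; 8 mm thick, hole 40 mm in diameter with two notches 15 mm wide on opposite sides, reaching 30.5 mm from the axis, that lead through to the bearing's outer ring. The line through the notches lies anywhere within 35 degrees either side of the fixture's x axis. It is not measured: look down the bore or feel for it.
- bearing: Ball bearing, 62 mm outside, 30 mm bore, 16 mm high, 0.2 kg, origin at its underside centre. At first it sits in the pulley's lower bore close under the shoulder (origin at z = 47.5 mm), gripped by a sprung tolerance ring: it takes about 12 to 22 N to move it down. After 8 to 13 mm it comes free and drops flat on the rubber pad, its origin then 15 mm above the bench.
- driver: Steel bearing driver, 148 mm long, 0.35 kg, upright in its block at the start. Origin: on its axis, level with the leg tips; z up along it. Two legs on its x axis on opposite sides, 30 mm long, 10 mm wide (y), reaching from 20.5 to 28 mm from the axis, tips tapered over 3 mm. Above them a guide collar, 64 mm in diameter (z = 30 to 40 mm), and a shank 19 mm thick (to z = 82 mm).
- driver_grip (a point): On the driver's axis, 110 mm above its leg tips, mid-length of where to grip: a dark ribbed round grip of 24 mm diameter (22 mm below to 38 mm above this point). Just below it a red guard disc, 46 mm in diameter, top 88 mm above the leg tips; fingertips resting on it can push without slipping.
- driver_tip (a point): The driver's origin again, level with its leg tips. Height above the bench: 72 mm when the legs rest on the shoulder, 63.5 mm when they reach the bearing, between 56 and 50 mm when the bearing comes free; at 42 mm the collar would strike the shoulder.
- block: Fixed dark blue tool block, 86 by 86 by 36 mm, origin underside centre. Round blind hole, 61.6 mm in diameter, in its top, floor at z = 7 mm. The driver stands with its legs on the hole's floor, at any angle, its collar 1 mm above the rim, its origin 7 mm above the bench, over the block's origin.
- oil_can: Bystander: red oil can with a spout, 68 mm across, 152 mm high. Origin: underside centre.
- paste_tin: Bystander: flat metal tin, 64 mm across, 42 mm high. Origin: underside centre.
There are look-alikes about, which are no part of the job. There is more than one size of the driver; the one meant has the size given above.

How it is judged:
On the way, in this order (a step that is already met when the one before it is completed fails the run):
1. the driver stands in the pulley with both legs dropped into the notches: leg tips at least 4 mm below the shoulder's upper face, driver within 6 mm of the bore's axis and within 6 degrees of upright (z of driver in the frame of fixture below 0.068 m and horizontal distance between driver and fixture below 0.006 m and angle between driver's own z axis and vertical below 0.1 rad), for 0.05 s.
2. the bearing has dropped out of the pulley onto the pad (z of bearing in the frame of fixture below 0.02 m and horizontal distance between bearing and fixture below 0.03 m), for 0.1 s.
At the end, for the whole second after the job is handed in: The bearing lies at rest on the fixture's pad under the pulley (origin less than 20 mm above the bench, within 30 mm of the fixture's axis), and the driver stands at rest, upright within 6 degrees, in the hole of its block (within 6 mm of its centre, origin less than 11 mm above the bench) (all of step 2 and linear speed of each of bearing, driver below 0.02 m/s and horizontal distance between driver and block below 0.006 m and z of driver in the frame of block below 0.011 m and angle between driver's own z axis and vertical below 0.1 rad); the robot touches nothing.
It fails at once if the driver is rammed against the pulley or the fixture (more than 60 N) (contact force between driver and fixture above 60 N).
It fails at once if the oil can or the paste tin is moved by more than 30 mm, or the can is tipped (distance of any of oil_can, paste_tin from where it was at the start of the episode above 0.03 m or angle between oil_can's own z axis and vertical above 0.3 rad).
It also fails if it takes over 54 s, if anything falls off the work surface, if the arm or the gripper's body presses on something with over 40 N, if the wrist force passes 120 N, or if a joint passes its speed limit or range.

## Working session

There is one attempt and no reset: what is moved stays moved. The work goes in short steps, Python scripts to look and compute and a tool call to move; the robot and the scene stay as the last step left them, time stands still between calls to the robot, and variables do not carry over. Pictures are saved under pics/ and viewed, and the job is handed in when it is done.

Besides the shell and the picture viewer there is one more tool, called after ">>>" as name([rows], argument=value, ...), one row to a line, values as JSON. jog_arm: Moves the arm, as the interface text tells. Its arguments: {"type":"object","properties":{"commands":{"type":"array","items":{"type":"array","items":{"type":"number"}}},"gripper":{"type":"number"},"newtons":{"type":"number"}},"required":["commands"]}

```bash
mkdir -p pics; ls
cat > h.py <<'E'
import numpy as np, cv2
from workcell import observe, grab_frame, camera_info, bot, nets
from scipy.spatial.transform import Rotation as Ro
def save(n,im,k=1):
    im=cv2.cvtColor(im,cv2.COLOR_RGB2BGR)
    if k!=1: im=cv2.resize(im,None,fx=k,fy=k,interpolation=cv2.INTER_CUBIC)
    cv2.imwrite('pics/'+n,im)
def toolpose(s=None):
    s=s or observe()
    T=np.eye(4);T[:3,:3]=Ro.from_euler('xyz',s['tool_rot']).as_matrix();T[:3,3]=s['position'];return T
def ray(cam,px,T=None):
    c=camera_info(cam); f=210/np.tan(np.radians(c['fov_y'])/2)
    d=np.array([(px[0]-c['cx'])/f,(px[1]-c['cy'])/f])
    if cam=='wrist':
        r=np.linalg.norm(d); v=np.array([*(d/r*np.sin(r) if r>0 else d),np.cos(r)])
        M=T@np.array(c['tool_from_camera']); return M[:3,3],M[:3,:3]@v
    R=np.array(c['R']);t=np.array(c['t']); return -R.T@t, R.T@np.array([*d,1])
def atz(cam,px,z,T=None):
    o,d=ray(cam,px,T); return o+d*(z-o[2])/d[2]
def proj(cam,X,T=None):
    c=camera_info(cam); f=210/np.tan(np.radians(c['fov_y'])/2)
    if cam=='wrist':
        M=np.linalg.inv(T@np.array(c['tool_from_camera'])); p=M[:3,:3]@X+M[:3,3]
        r=np.hypot(p[0],p[1]); a=np.arctan2(r,p[2]); return np.array([c['cx']+f*a*p[0]/r,c['cy']+f*a*p[1]/r])
    p=np.array(c['R'])@X+np.array(c['t']); return np.array([c['cx']+f*p[0]/p[2],c['cy']+f*p[1]/p[2]])
E
python3 - <<'E'
from h import *
s=observe();print(s)
for c in ['scene','top','wrist']:
    save(c+'0.png',grab_frame(c)); 
    print(c,camera_info(c))
    for n in ['bore_mouth','driver','driver_grip','block']:
        print(n,[(np.round(d['location']),round(d['p'],2)) for d in nets.pinpoint(c,n)][:4])
E
```

```text
pics
{'clock': 0.0, 'qpos': array([-1.17023318,  0.52202809, -0.03634161,  1.60002785,  0.0211969 ,
        1.02108788, -0.1127952 ]), 'qd': array([-0.00206825,  0.00029099, -0.00120602,  0.00011601,  0.00152594,
        0.00092768, -0.00087328]), 'joint_efforts': array([-5.05144835e-04, -9.27105618e+01,  1.97958335e+00, -3.69935203e+01,
        1.77093165e-02,  8.13509105e-03,  8.27675012e-05]), 'position': array([0.28335142, 0.55670139, 0.24170969]), 'tool_rot': array([-1.50735038,  1.56963003, -1.97810764]), 'force': array([-0.00575633, -0.28283845, -0.53982029]), 'moment': array([-0.00555074, -0.01341203,  0.00937532]), 'grip_width': 0.08554658940446219}
scene {'fov_y': 53.165360522441425, 'cx': 276.23156583610063, 'cy': 206.09186768319083, 'R': array([[-0.82565643, -0.56384218, -0.01932511],
       [-0.42200217,  0.63996363, -0.64215319],
       [ 0.37444042, -0.52204267, -0.76633271]]), 't': array([0.32419553, 0.52449587, 0.55959187])}
bore_mouth [(array([322., 185.]), 0.9), (array([318., 199.]), 0.38)]
driver [(array([283., 281.]), 0.78), (array([328., 306.]), 0.62), (array([1
[... 570 characters left out ...]
]), 0.88), (array([237., 322.]), 0.71)]
driver_grip [(array([226., 263.]), 0.97), (array([240.,  84.]), 0.84), (array([233., 326.]), 0.78), (array([234., 264.]), 0.56)]
block [(array([234., 266.]), 0.91)]
wrist {'fov_y': 65.70646984690485, 'cx': 284.9393479346405, 'cy': 207.73923372601547, 'tool_from_camera': array([[ 1.27192742e-03, -2.59424739e-01,  9.65762490e-01,
        -1.30364843e-01],
       [ 9.99998068e-01, -1.11768294e-03, -1.61725019e-03,
         6.91500612e-05],
       [ 1.49897096e-03,  9.65762681e-01,  2.59422816e-01,
        -6.56116393e-02],
       [ 0.00000000e+00,  0.00000000e+00,  0.00000000e+00,
         1.00000000e+00]])}
bore_mouth []
driver []
driver_grip []
block []
```

View pics/scene0.png

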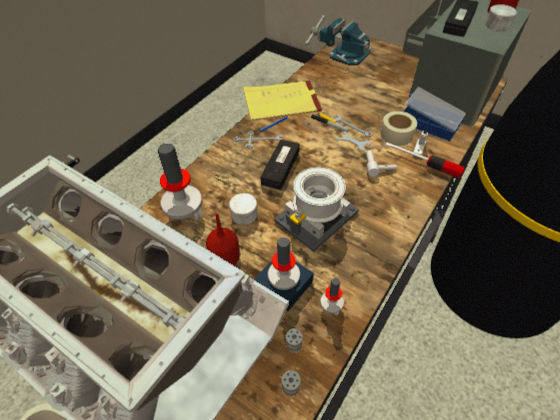

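View pics/top0.png

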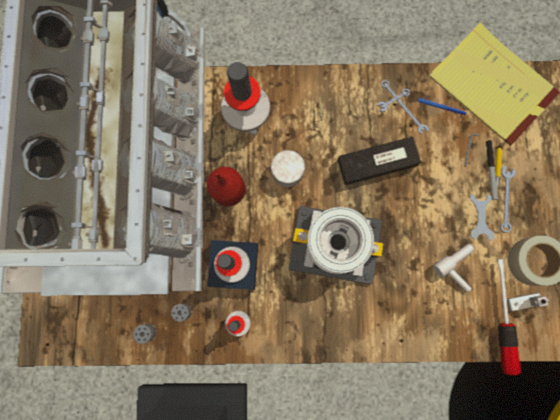

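Run:
```python
from h import *
# bore mouth from top & scene
print('bore',atz('top',(338,238),.108),atz('scene',(322,185),.108))
print('block',atz('top',(234,266),0.0),atz('scene',(284,284),0.0))
print('grip',atz('top',(226,263),.117),)
im=grab_frame('top')
c=im[200:300,190:400]; save('top_crop.png',c,3.8)
for n in ['oil_can','paste_tin']:
    for c in ['top','scene']:
        print(n,c,[(np.round(d['location']),round(d['p'],2),np.round(atz(c,d['location'],0),3)) for d in nets.pinpoint(c,n)][:2])
grab_frame('scene')
for c in ['top','scene']:
    for n in ['driver','fixture','block']:
        print(c,n,[(np.round(d['rect']),round(d['p'],2)) for d in nets.find_in(c,n)][:4])
for y in [(-.02),(0)]: print(proj('top',np.array([0.4,y,0])))
```

```text
bore [ 0.56145286 -0.40776983  0.108     ] [ 0.55508662 -0.4159919   0.108     ]
block [ 0.52138291 -0.21896787  0.        ] [ 0.52416181 -0.22118014  0.        ]
grip [ 0.52104856 -0.21792965  0.117     ]
oil_can top [(array([228., 193.]), 0.8, array([ 0.663, -0.206,  0.   ]))]
oil_can scene [(array([222., 253.]), 0.67, array([ 0.68 , -0.209,  0.   ]))]
paste_tin top [(array([285., 170.]), 0.76, array([ 0.709, -0.32 ,  0.   ])), (array([236., 263.]), 0.44, array([ 0.527, -0.224,  0.   ]))]
paste_tin scene [(array([246., 212.]), 0.98, array([ 0.707, -0.33 , -0.   ])), (array([320., 186.]), 0.6, array([ 0.603, -0.501,  0.   ]))]
top driver [(array([214., 245., 249., 281.]), 0.87), (array([222.,  62., 270., 136.]), 0.75), (array([225., 312., 251., 337.]), 0.64)]
top fixture [(array([291., 210., 382., 286.]), 0.82)]
top block []
scene driver [(array([318., 279., 344., 315.]), 0.91), (array([269., 236., 300., 292.]), 0.73), (array([156., 144., 200., 221.]), 0.66)]
scene fixture [(array([275., 169., 359., 253.]), 0.82)]
scene block [(array([257., 262., 316., 310.]), 0.78)]
[127.56763878 332.65905057]
[116.92113397 332.78089198]
```

View pics/top_crop.png

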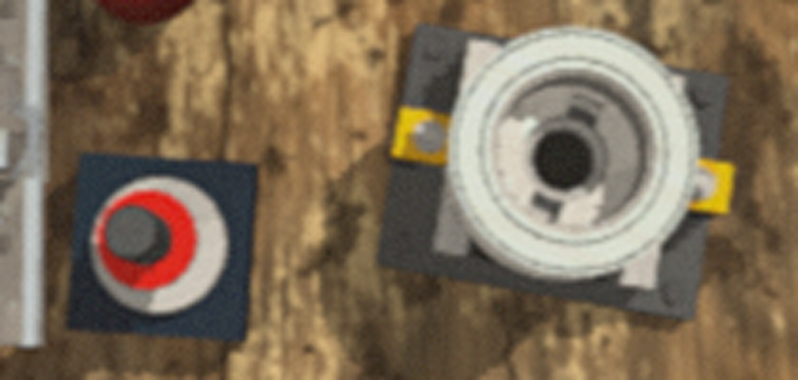

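View pics/wrist0.png

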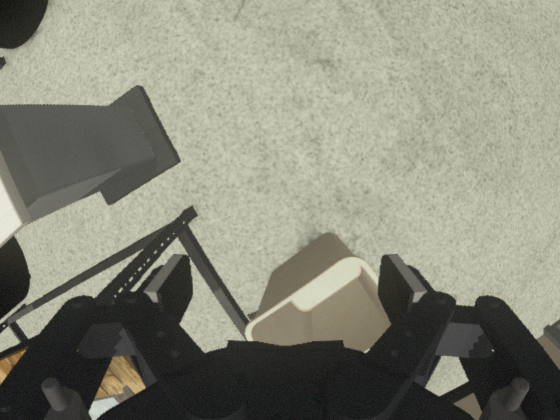

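Run:
```python
from h import *
s=observe();T=toolpose(s);print(s['clock'],bot.tip_extent);print(T.round(3))
for c in ['top','scene']: print(c,ray(c,(280,210))[0])
for z in (0,.1,.2,.3,.4):
  print(z,atz('top',(150,262),z).round(3),atz('top',(203,250),z).round(3),atz('scene',(238,275),z).round(3), atz('scene',(285,300),z).round(3))
u=lambda x,y:(190+x/3.8,200+y/3.8)
a=atz('top',u(585,108),.072);b=atz('top',u(545,207),.072);print(a,b,(a+b)/2,np.degrees(np.arctan2(*(a-b)[[1,0]])))
print('mouth circle',atz('top',u(574,153),.108))
a=atz('top',u(418,25),.012);b=atz('top',u(730,75),.012);c_=atz('top',u(692,320),.012);d=atz('top',u(378,262),.012)
print(a,b,c_,d,(a+b+c_+d)/4,np.degrees(np.arctan2(*(a-b)[[0,1]])))
k=[atz('top',u(*p),.036) for p in [(82,155),(257,168),(246,340),(68,328)]];print(np.array(k).round(4),np.mean(k,0))
```

```text
1.35 0.011
[[-0.     0.454  0.891  0.284]
 [-0.     0.891 -0.454  0.557]
 [-1.    -0.     0.     0.242]
 [ 0.     0.     0.     1.   ]]
top [ 0.47627332 -0.32071114  0.95866807]
scene [0.27947871 0.13926766 0.77190536]
0 [ 0.531 -0.058  0.   ] [ 0.553 -0.159  0.   ] [ 0.617 -0.185  0.   ] [ 0.502 -0.192  0.   ]
0.1 [ 0.525 -0.085  0.1  ] [ 0.545 -0.176  0.1  ] [ 0.573 -0.143  0.1  ] [ 0.473 -0.149  0.1  ]
0.2 [ 0.52  -0.113  0.2  ] [ 0.537 -0.193  0.2  ] [ 0.53  -0.101  0.2  ] [ 0.445 -0.106  0.2  ]
0.3 [ 0.514 -0.14   0.3  ] [ 0.529 -0.21   0.3  ] [ 0.486 -0.059  0.3  ] [ 0.416 -0.063  0.3  ]
0.4 [ 0.508 -0.168  0.4  ] [ 0.521 -0.227  0.4  ] [ 0.442 -0.017  0.4  ] [ 0.387 -0.02   0.4  ]
[ 0.5820298  -0.42257809  0.072     ] [ 0.53598321 -0.40245499  0.072     ] [ 0.5590065  -0.41251654  0.072     ] -23.606095286588232
mouth circle [ 0.55751846 -0.41283999  0.108     ]
[ 0.63251073 -0.34666429  0.012     ] [ 0.60483864 -0.50266644  0.012     ] [ 0.48375973 -0.47842422  0.012     ] [ 0.51398002 -0.32467361  0.012     ] [ 0.55877228 -0.41310714  0.012     ] 10.058657660973234
[[ 0.5666 -0.181   0.036 ]
 [ 0.5592 -0.2664  0.036 ]
 [ 0.4767 -0.2608  0.036 ]
 [ 0.4835 -0.1752  0.036 ]] [ 0.52149763 -0.22084286  0.036     ]
```

>>> jog_arm([
  [-45,-10,0,0,0,0],
  [-45,-12,0,0,0,0],
  [-45,-12,10,0.02,0,0],
  [-30,-12,35,0.06,0,0],
  [0,-4,48,0.085,0,0],
  [0,-3,48,0.085,0,0],
  [0,-3,48,0.085,0,0],
  [0,-3,48,0.085,0,0],
  [0,-3,48,0.085,0,0],
  [0,-3,48,0.085,0,0],
  [0,-3,48,0.085,0,0],
  [0,-3,48,0.085,0,0],
], gripper=90, newtons=60)

```text
clock: 2.55
position: [0.5352, 0.1869, 0.4138]
tool_rot: [2.674, 1.568, 1.428]
force: [1.1, 0.8, 0.5]
grip_width: 0.0551
```

>>> jog_arm([
  [0,-2,48,0.085,0,0],
  [0,-2,48,0.085,0,0],
  [0,-2,48,0.085,0,0],
  [0,-2,48,0.085,0,0],
  [0,-2,48,0.085,0,0],
  [0,-2,48,0.085,0,0],
  [0,-2,40,0.085,0,0],
  [0,0,20,0.03,0,0],
  [0,0,0,0,0,0],
])

```text
clock: 3.45
position: [0.5344, -0.1761, 0.4137]
tool_rot: [2.048, 1.568, 0.139]
force: [-0.1, 0.3, -0.1]
grip_width: 0.0552
```

```bash
cat >> h.py <<'E'
def rep(target=None):
    s=observe();T=toolpose(s); print('t',round(s['clock'],2),'pos',s['position'].round(4),'yaw_y',round(np.degrees(np.arctan2(T[1,1],T[0,1])),2),'xaxis',T[:3,0].round(4),'F',np.round(s['force'],2),'M',np.round(s['moment'],3),'w',round(s['grip_width'],4),'q',s['qpos'].round(2))
    if target is not None: print('tool delta mm',(T[:3,:3].T@(np.array(target)-T[:3,3])*1000).round(1))
    # rotvec to make x point down
    e=np.cross(T[:3,0],[0,0,-1]); print('level rotvec tool',(T[:3,:3].T@e).round(4))
    return s,T
E
python3 - <<'E'
from h import *
s,T=rep((0.522,-0.22,0.3)); save('w1.png',grab_frame('wrist'))
for n in ['driver_grip','driver','block']:
    print(n,[(np.round(d['location']),round(d['p'],2),atz('wrist',d['location'],{'driver_grip':.117,'driver':.007,'block':0}[n],T).round(4)) for d in nets.pinpoint('wrist',n)][:4])
E
```

```text
t 3.45 pos [ 0.5344 -0.1761  0.4137] yaw_y -19.37 xaxis [ 2.4e-03  3.0e-04 -1.0e+00] F [-0.15  0.26 -0.13] M [ 0.025 -0.01   0.007] w 0.0552 q [-0.2   0.32  0.56  1.54 -0.17  1.33  0.05]
tool delta mm [113.7   2.6  45.7]
level rotvec tool [-0.     -0.0011 -0.0022]
driver_grip [(array([285., 206.]), 0.83, array([ 0.519 , -0.2205,  0.117 ])), (array([225., 226.]), 0.67, array([ 0.4309, -0.2196,  0.117 ])), (array([497., 161.]), 0.63, array([ 0.8499, -0.2612,  0.117 ])), (array([367., 151.]), 0.5, array([ 0.6479, -0.1851,  0.117 ]))]
driver [(array([290., 188.]), 0.98, array([ 0.5287, -0.2207,  0.007 ])), (array([232., 213.]), 0.92, array([ 0.4182, -0.2288,  0.007 ])), (array([446., 151.]), 0.58, array([ 0.8159, -0.2469,  0.007 ]))]
block [(array([286., 187.]), 0.96, array([ 0.5211, -0.2191,  0.    ]))]
```

View pics/w1.png

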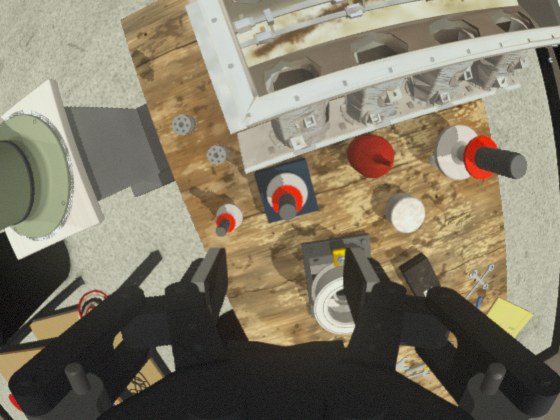

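>>> jog_arm([
  [20,1,25,0,-0.001,-0.002],
  [45,1,20,0,0,0],
  [50,0,0,0,0,0],
  [50,0,0,0,0,0],
  [45,0,0,0,0,0],
  [0,0,0,0,0,0],
])

```text
clock: 4.25
position: [0.5284, -0.2068, 0.1978]
tool_rot: [2.479, 1.565, 0.596]
force: [-0.7, 0.9, 0.2]
grip_width: 0.0553
```

Run:
```python
from h import *
s,T=rep((0.521,-0.22,0.108)); save('w2.png',grab_frame('wrist')); print(bot.tip_extent)
im=grab_frame('scene'); save('s2.png',im[180:360,200:440],3)
for n in ['driver_grip','driver','block']:
    print(n,[(np.round(d['location']),round(d['p'],2),atz('wrist',d['location'],{'driver_grip':.117,'driver':.007,'block':0}[n],T).round(4)) for d in nets.pinpoint('wrist',n)][:4])
print(proj('wrist',np.array([.521,-.22,.155]),T),proj('wrist',np.array([.521,-.22,.095]),T),proj('wrist',np.array([.521,-.22,.036]),T))
```

```text
t 4.25 pos [ 0.5284 -0.2068  0.1978] yaw_y -17.88 xaxis [ 0.0047  0.0032 -1.    ] F [-0.73  0.85  0.17] M [0.016 0.063 0.048] w 0.0553 q [-0.07  0.53  0.48  1.82 -0.32  0.87  0.25]
tool delta mm [89.7 -3.3 15.2]
level rotvec tool [ 0.     -0.0045 -0.0035]
0.011
driver_grip [(array([174., 267.]), 0.96, array([ 0.4381, -0.2165,  0.117 ])), (array([278., 240.]), 0.8, array([ 0.5193, -0.2187,  0.117 ]))]
driver [(array([284., 200.]), 0.96, array([ 0.5238, -0.2177,  0.007 ])), (array([520., 149.]), 0.87, array([ 0.8135, -0.2443,  0.007 ])), (array([195., 240.]), 0.56, array([ 0.4188, -0.2307,  0.007 ]))]
block []
[279.95557386 263.76587871] [280.8912604  230.59765525] [281.48211884 210.07198479]
```

View pics/w2.png

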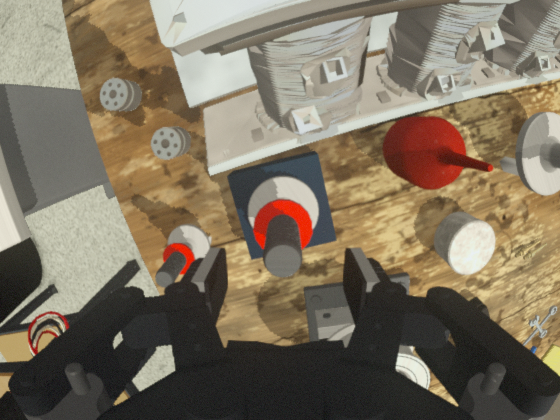

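View pics/s2.png

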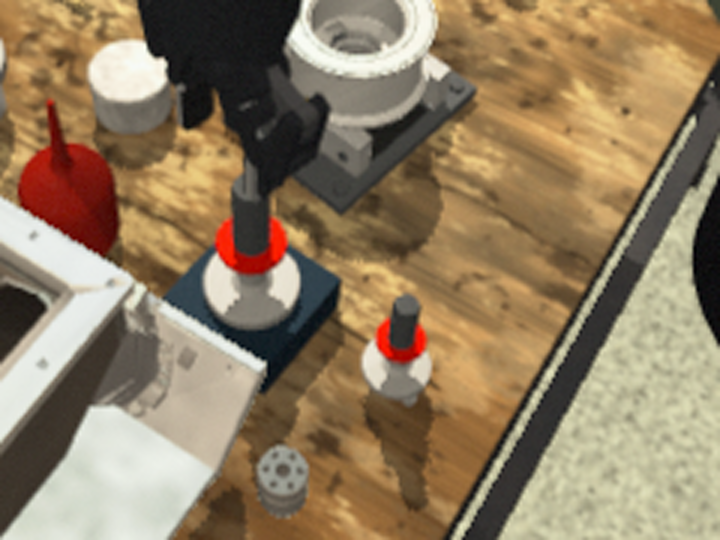

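Run:
```python
from h import *
s,T=rep()
for p,z in [((283,263),.155),((283,205),.036)]: print(atz('wrist',p,z,T).round(4))
im=cv2.imread('pics/w2.png'); cv2.imwrite('pics/w2c.png',cv2.resize(im[140:300,200:360],None,fx=3.7,fy=3.7))
```

```text
t 4.5 pos [ 0.5313 -0.2094  0.2048] yaw_y -18.0 xaxis [ 1.550e-02  3.000e-04 -9.999e-01] F [ 0.19  0.53 -0.2 ] M [-0.059  0.02   0.025] w 0.0551 q [-0.07  0.52  0.48  1.81 -0.31  0.87  0.25]
level rotvec tool [ 0.     -0.0051 -0.0147]
[ 0.5253 -0.2258  0.155 ]
[ 0.5281 -0.2205  0.036 ]
```

View pics/w2c.png

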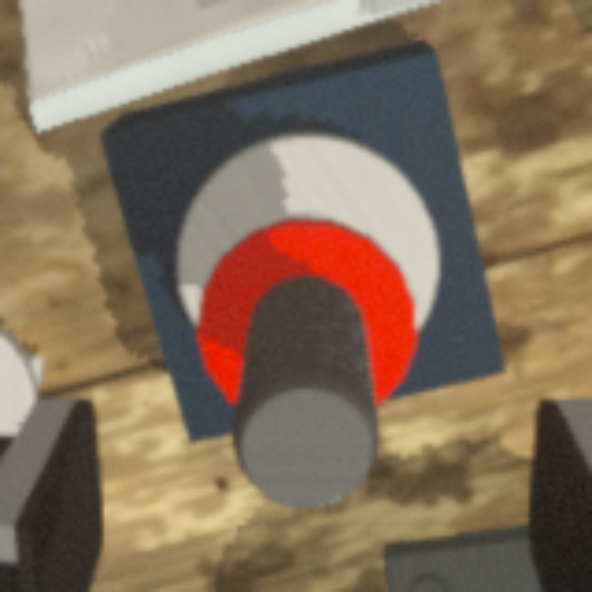

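>>> jog_arm([
  [0,0,12,0,-0.005,-0.014],
  [10,0,0,0,0,0],
  [0,0,0,0,0,0],
  [0,0,0,0,0,0],
])

```text
clock: 4.9
position: [0.5291, -0.2225, 0.1982]
tool_rot: [1.652, 1.565, -0.232]
force: [-0.4, -0.3, 0.1]
grip_width: 0.0552
```

Run:
```python
from h import *
s,T=rep((0.521,-0.22,0.108)); im=grab_frame('wrist'); save('w3c.png',im[140:300,200:360],3.7); rep()
h=cv2.cvtColor(im,cv2.COLOR_RGB2HSV)
for z in (.048,.095,.155):
    # predicted circle of known radius
    print(z,proj('wrist',np.array([.521,-.22,z]),T).round(1))
```

```text
t 4.9 pos [ 0.5291 -0.2225  0.1982] yaw_y -17.98 xaxis [ 0.0056 -0.0013 -1.    ] F [-0.37 -0.35  0.13] M [ 0.028 -0.024 -0.034] w 0.0552 q [-0.04  0.54  0.48  1.81 -0.32  0.87  0.27]
tool delta mm [90.1 -9.   0.1]
level rotvec tool [-0.     -0.0005 -0.0058]
t 4.95 pos [ 0.529  -0.2224  0.198 ] yaw_y -17.98 xaxis [ 0.0054 -0.0012 -1.    ] F [ 0.15  0.35 -0.2 ] M [-0.036 -0.024 -0.013] w 0.055 q [-0.04  0.54  0.48  1.81 -0.32  0.87  0.27]
level rotvec tool [-0.     -0.0005 -0.0055]
0.048 [274.7 196.9]
0.095 [273.1 211.3]
0.155 [269.9 239.8]
```

View pics/w3c.png

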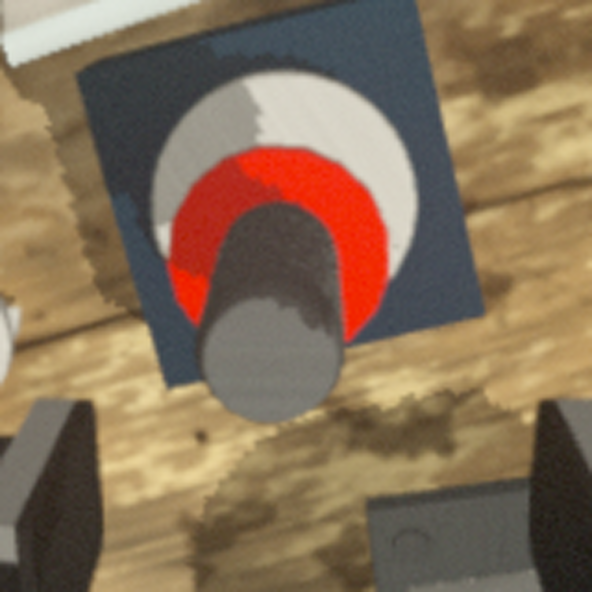

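Run:
```python
from h import *
s,T=rep()
for p,z in [((273,237.3),.155),((275.4,208.9),.095),((276.9,193.5),.047)]:
  w=atz('wrist',p,z,T); print(w.round(4),(T[:3,:3].T@(w-T[:3,3])*1000).round(1))
```

```text
t 4.95 pos [ 0.529  -0.2224  0.198 ] yaw_y -17.98 xaxis [ 0.0054 -0.0012 -1.    ] F [ 0.15  0.35 -0.2 ] M [-0.036 -0.024 -0.013] w 0.055 q [-0.04  0.54  0.48  1.81 -0.32  0.87  0.27]
level rotvec tool [-0.     -0.0005 -0.0055]
[ 0.5231 -0.2189  0.155 ] [43.  -6.9 -1.5]
[ 0.5231 -0.2186  0.095 ] [103.   -7.3  -1.7]
[ 0.5236 -0.2177  0.047 ] [151.   -7.4  -2.7]
```

>>> jog_arm([
  [10,-7,-1.6,0,0,-0.0055],
  [25,0,0,0,0,0],
  [25,0,0,0,0,0],
  [15,0,0,0,0,0],
  [5,0,0,0,0,0],
  [0,0,0,0,0,0],
])

```text
clock: 5.55
position: [0.5205, -0.2165, 0.1131]
tool_rot: [-1.951, 1.568, 2.448]
force: [-0.0, 0.2, 0.3]
grip_width: 0.0555
```

Run:
```python
from h import *
s,T=rep((0.5232,-0.2186,0.108)); im=grab_frame('wrist'); save('w4.png',im)
```

```text
t 5.55 pos [ 0.5205 -0.2165  0.1131] yaw_y -17.93 xaxis [-0.002   0.0017 -1.    ] F [-0.04  0.24  0.33] M [-0.016 -0.021  0.007] w 0.0555 q [ 0.    0.64  0.41  1.88 -0.38  0.7   0.33]
tool delta mm [5.1 3.2 1.2]
level rotvec tool [ 0.     -0.001   0.0025]
```

View pics/w4.png

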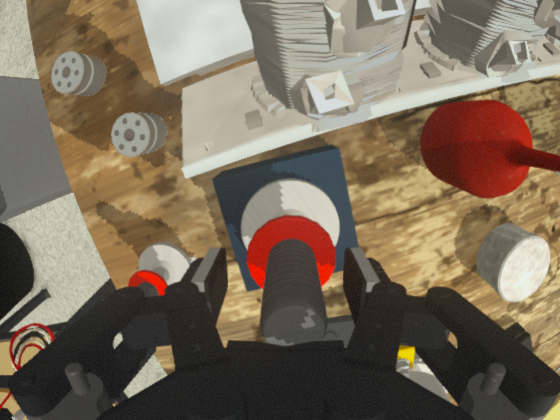

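>>> jog_arm([
  [4,3,1,0,-0.001,0.0025],
  [0,0,0,0,0,0],
  [0,0,0,0,0,0],
])

```text
clock: 5.9
position: [0.5243, -0.2187, 0.1109]
tool_rot: [1.58, 1.568, -0.303]
force: [-0.8, 0.0, -0.2]
grip_width: 0.0553
```

>>> jog_arm([
  [0,0,0,0,0,0],
  [0,0,0,0,0,0],
  [0,0,0,0,0,0],
  [0,0,0,0,0,0],
  [0,0,0,0,0,0],
], gripper=255, newtons=50)

```text
clock: 6.4
position: [0.5246, -0.2188, 0.1116]
tool_rot: [1.609, 1.566, -0.274]
force: [0.5, -0.1, -2.1]
grip_width: 0.0231
```

Run:
```python
from h import *
s,T=rep((0.5232,-0.2186,0.108))
```

```text
t 6.4 pos [ 0.5246 -0.2188  0.1116] yaw_y -17.91 xaxis [ 0.0043 -0.0012 -1.    ] F [ 0.55 -0.08 -2.13] M [-0.129 -0.13   0.049] w 0.0231 q [ 0.01  0.65  0.41  1.88 -0.39  0.69  0.33]
tool delta mm [ 3.6 -1.4  0.3]
level rotvec tool [-0.     -0.0002 -0.0044]
```

>>> jog_arm([
  [0,0,0,0,0,-0.004],
  [2,0,0,0,0,0],
  [2,-0.5,0,0,0,0],
  [1,0,0,0,0,0],
  [0,0,0,0,0,0],
], gripper=150)

```text
clock: 6.9
position: [0.5241, -0.2186, 0.1062]
tool_rot: [3.073, 1.571, 1.189]
force: [0.1, 0.0, 0.4]
grip_width: 0.0351
```

>>> jog_arm([
  [0,0,0,0,0,0],
  [0,0,0,0,0,0],
  [0,0,0,0,0,0],
  [0,0,0,0,0,0],
], gripper=255, newtons=100)

```text
clock: 7.3
position: [0.524, -0.2187, 0.1065]
tool_rot: [-3.072, 1.57, 1.328]
force: [-0.3, 0.4, -0.3]
grip_width: 0.022
```

Run:
```python
from h import *
s,T=rep((0.5232,-0.2186,0.108))
```

```text
t 7.3 pos [ 0.524  -0.2187  0.1065] yaw_y -17.92 xaxis [ 1.e-04  3.e-04 -1.e+00] F [-0.34  0.38 -0.3 ] M [0.079 0.021 0.003] w 0.022 q [ 0.01  0.66  0.41  1.88 -0.39  0.69  0.33]
tool delta mm [-1.5 -0.8  0.2]
level rotvec tool [-0.     -0.0003  0.    ]
```

>>> jog_arm([
  [-10,0,0,0,0,0],
  [-25,0,0,0,0,0],
  [-45,0,0,0,0,0],
  [-50,0,0,0,0,0],
  [-50,0,0,0,0,0],
  [-25,0,0,0,0,0],
  [-5,0,0,0,0,0],
  [0,0,0,0,0,0],
])

```text
clock: 8.1
position: [0.5217, -0.2187, 0.325]
tool_rot: [-1.483, 1.567, 2.914]
force: [-0.0, 0.1, -4.6]
grip_width: 0.0223
```

Run:
```python
from h import *
s,T=rep((0.558,-0.4125,0.24)); im=grab_frame('scene'); save('s5.png',im[120:330,150:430],2.8)
print(proj('scene',T[:3,3]-[0,0,.0995]))
for n in ['driver']:print([(np.round(d['location']),round(d['p'],2)) for d in nets.pinpoint('scene',n)])
```

```text
t 8.1 pos [ 0.5217 -0.2187  0.325 ] yaw_y -18.02 xaxis [-3.7e-03  8.0e-04 -1.0e+00] F [-0.02  0.06 -4.59] M [ 0.005 -0.006  0.013] w 0.0223 q [-0.11  0.39  0.56  1.67 -0.22  1.14  0.19]
tool delta mm [ 84.7  94.8 173.1]
level rotvec tool [0.     0.0003 0.0037]
[283.70066865 217.91238528]
[(array([331., 308.]), 0.92), (array([285., 218.]), 0.84), (array([185., 215.]), 0.64)]
```

View pics/s5.png

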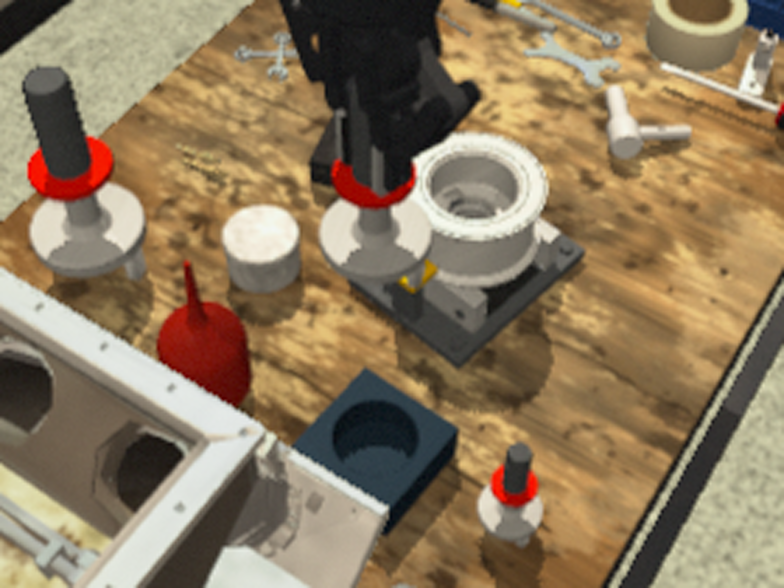

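Run:
```python
from h import *
im=cv2.imread('pics/s5.png')[180:350,290:470]; cv2.imwrite('pics/s5c.png',cv2.resize(im,None,fx=3.3,fy=3.3))
s,T=rep()
c=np.array([.5217,-.2187,.2255])
w=atz('scene',(296.4,233.6),.2255); print(w-c)
for a in range(-90,90,15):
    u=np.array([np.cos(np.radians(a)),np.sin(np.radians(a)),0])
    P=[proj('scene',c+.025*u*sg) for sg in (1,-1)]
    print(a,*[((p-[150,120])*2.8).round(0) for p in P])
```

```text
t 8.2 pos [ 0.5214 -0.2185  0.3236] yaw_y -18.03 xaxis [-0.0058  0.0012 -1.    ] F [ 0.43  0.32 -4.47] M [-0.117  0.009 -0.058] w 0.022 q [-0.11  0.39  0.56  1.67 -0.22  1.14  0.19]
level rotvec tool [0.     0.0006 0.0058]
[-3.48927056e-02  1.55547621e-02  2.77555756e-17]
-90 [397. 247.] [351. 302.]
-75 [388. 243.] [361. 306.]
-60 [377. 242.] [372. 308.]
-45 [366. 242.] [383. 307.]
-30 [356. 245.] [393. 304.]
-15 [347. 250.] [403. 299.]
0 [340. 256.] [410. 293.]
15 [335. 264.] [415. 285.]
30 [332. 272.] [417. 276.]
45 [333. 281.] [416. 267.]
60 [336. 289.] [412. 259.]
75 [342. 296.] [406. 252.]
```

View pics/s5c.png

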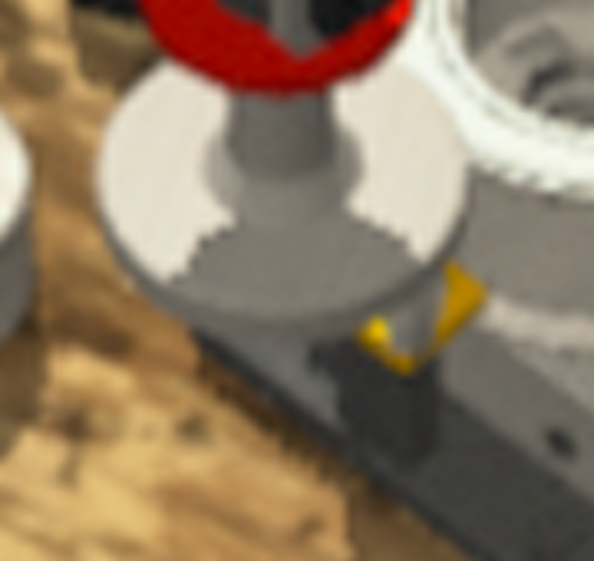

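>>> jog_arm([
  [0,10,20,0,0,0.005],
  [0,25,42,0,0,0],
  [0,25,42,0,0,0],
  [0,25,42,0,0,0],
  [0,9,18,0,0,0],
  [0,0,0,0,0,0],
  [0,0,0,0,0,0],
])

```text
clock: 8.9
position: [0.5588, -0.4069, 0.3069]
tool_rot: [-1.755, 1.549, 2.646]
force: [-0.1, 0.6, -2.8]
grip_width: 0.0219
```

Run:
```python
from h import *
s,T=rep((0.558,-0.4125,0.24)); im=grab_frame('scene'); save('s6.png',im[100:260,230:400],3.5)
c=T[:3,3]-[0,0,.0995]
s2,T=rep();save('w6.png',grab_frame('wrist'))
for a in range(-90,90,15):
    u=np.array([np.cos(np.radians(a)),np.sin(np.radians(a)),0])
    P=[proj('scene',c+.025*u*sg) for sg in (1,-1)]
    print(a,*[((p-[230,100])*3.5).round(0) for p in P])
```

```text
t 8.9 pos [ 0.5588 -0.4069  0.3069] yaw_y -17.83 xaxis [-0.0189  0.0102 -0.9998] F [-0.09  0.63 -2.78] M [ 0.037 -0.026  0.04 ] w 0.0219 q [ 0.24  0.65  0.54  1.32 -0.32  1.28  0.48]
tool delta mm [66.9  2.3  5.9]
level rotvec tool [-0.     -0.0039  0.0211]
t 8.95 pos [ 0.5588 -0.4065  0.3069] yaw_y -17.81 xaxis [-0.0191  0.0103 -0.9998] F [-0.42  0.09 -5.61] M [ 0.051  0.028 -0.046] w 0.0219 q [ 0.24  0.65  0.54  1.32 -0.32  1.28  0.48]
level rotvec tool [ 0.     -0.004   0.0214]
-90 [342. 159.] [296. 210.]
-75 [331. 155.] [307. 214.]
-60 [320. 154.] [319. 215.]
-45 [308. 155.] [331. 214.]
-30 [298. 157.] [342. 212.]
-15 [288. 161.] [351. 207.]
0 [281. 167.] [358. 201.]
15 [276. 174.] [363. 193.]
30 [275. 182.] [364. 186.]
45 [276. 190.] [363. 178.]
60 [280. 198.] [358. 170.]
75 [287. 205.] [351. 164.]
```

View pics/s6.png

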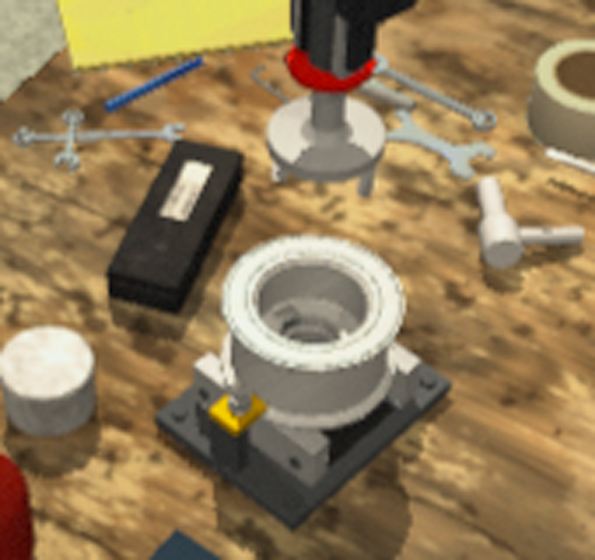

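View pics/w6.png

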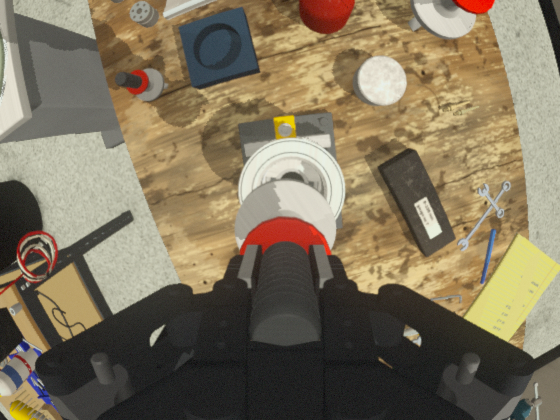

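Run:
```python
import cv2
im=cv2.imread('pics/s6.png')[100:220,240:410]; cv2.imwrite('pics/s6c.png',cv2.resize(im,None,fx=4.5,fy=4.5,interpolation=cv2.INTER_CUBIC))
```

```text
(no output)
```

View pics/s6c.png

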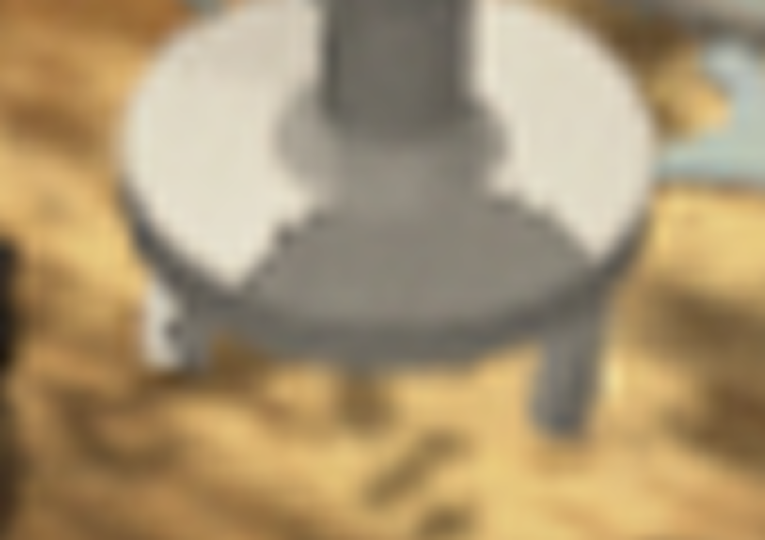

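>>> jog_arm([
  [0,0,3,0,-0.004,0.021],
  [0,1,1,0.1,0,0],
  [0,0,0,0.13,0,0],
  [0,0,0,0.13,0,0],
  [0,0,0,0.13,0,0],
  [0,0,0,0.13,0,0],
  [0,0,0,0.12,0,0],
  [0,0,0,0,0,0],
  [0,0,0,0,0,0],
])

```text
clock: 9.9
position: [0.5607, -0.4026, 0.3101]
tool_rot: [2.534, 1.557, -0.103]
force: [-0.5, -0.3, -2.8]
grip_width: 0.0218
```

Run:
```python
from h import *
s,T=rep((0.560,-0.4115,0.24)); im=grab_frame('scene'); save('s7.png',im[130:190,290:350],10)
s,T=rep(); save('w7.png',grab_frame('wrist')[80:300,190:390],3)
c=T[:3,3]-[0,0,.0995]
for a in range(-60,30,15):
    u=np.array([np.cos(np.radians(a)),np.sin(np.radians(a)),0])
    P=[proj('scene',c+.025*u*sg) for sg in (1,-1)]
    print(a,*[((p-[290,130])*10).round(0) for p in P])
```

```text
t 9.9 pos [ 0.5607 -0.4026  0.3101] yaw_y -61.1 xaxis [ 0.0141 -0.0015 -0.9999] F [-0.49 -0.3  -2.76] M [-0.021 -0.005  0.028] w 0.0218 q [ 0.14  0.67  0.73  1.36 -0.46  1.26 -0.18]
tool delta mm [70.1  6.9  5.7]
level rotvec tool [-0.     -0.0116 -0.0081]
t 9.95 pos [ 0.5607 -0.4026  0.3102] yaw_y -61.11 xaxis [ 0.0142 -0.0013 -0.9999] F [-0.59 -0.77 -3.3 ] M [0.037 0.01  0.009] w 0.0217 q [ 0.14  0.67  0.73  1.36 -0.46  1.26 -0.18]
level rotvec tool [ 0.     -0.0118 -0.0079]
-60 [295. 136.] [293. 311.]
-45 [263. 138.] [327. 310.]
-30 [232. 145.] [359. 302.]
-15 [205. 158.] [386. 288.]
0 [185. 175.] [406. 271.]
15 [171. 195.] [419. 250.]
```

View pics/s7.png

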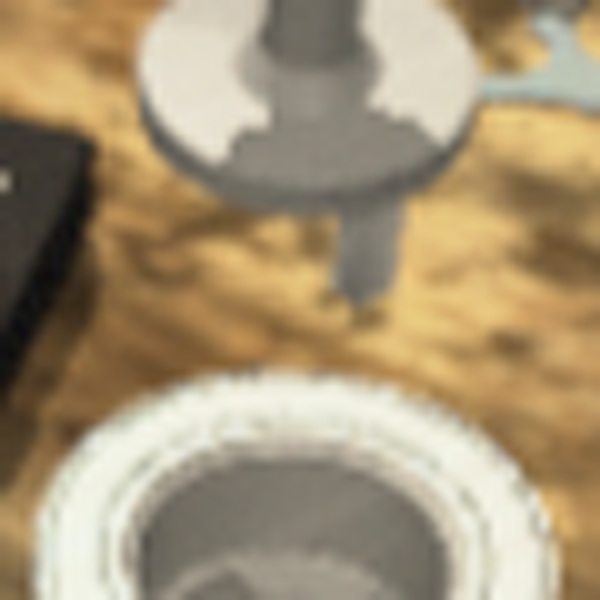

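View pics/w7.png

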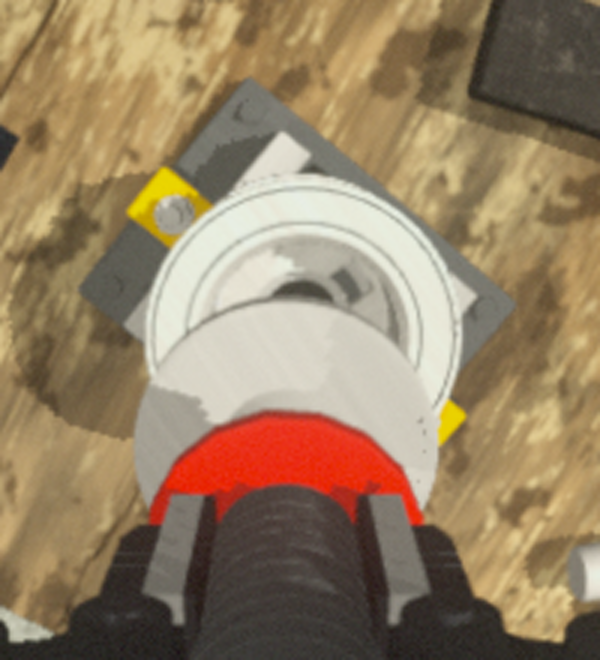

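Run:
```python
from h import *
from scipy.optimize import least_squares
s,T=rep()
im=cv2.imread('pics/w7.png'); 
big=cv2.resize(im[150:460,110:490],None,fx=2.1,fy=2.1); cv2.imwrite('pics/w7c.png',big)
cen=np.array([.5585,-.4125])
for cc in [(.5585,-.4125),(.5605,-.4105)]:
  o=im.copy()
  for z,r,col in [(.108,.056,(0,0,255)),(.108,.0375,(0,255,0)),(.072,.02,(255,0,0))]:
    pts=[]
    for a in np.linspace(0,2*np.pi,90):
        p=proj('wrist',np.array([cc[0]+r*np.cos(a),cc[1]+r*np.sin(a),z]),T); pts.append((p-[190,80])*3)
    cv2.polylines(o,[np.int32(pts)],True,col,1)
  a=np.radians(-23.6)
  for r in (.02,.0305):
    p=(proj('wrist',np.array([cc[0]+r*np.cos(a),cc[1]+r*np.sin(a),.072]),T)-[190,80])*3; cv2.circle(o,tuple(np.int32(p)),3,(255,0,255),-1)
  cv2.imwrite('pics/ov%d.png'%(cc[0]*10000),o)
```

```text
t 10.0 pos [ 0.5606 -0.4029  0.3101] yaw_y -61.14 xaxis [ 0.014  -0.0013 -0.9999] F [-0.22 -0.3  -3.59] M [ 0.005  0.054 -0.014] w 0.0215 q [ 0.14  0.67  0.73  1.36 -0.46  1.26 -0.18]
level rotvec tool [ 0.     -0.0116 -0.0078]
```

View pics/ov5585.png

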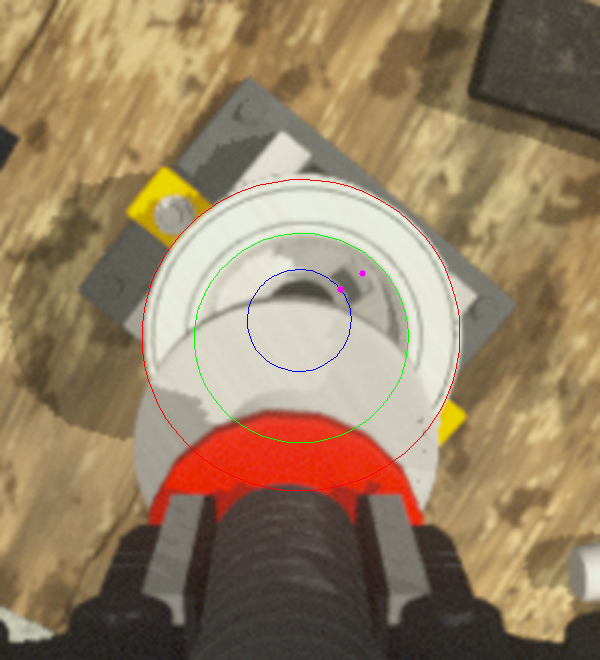

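View pics/ov5605.png

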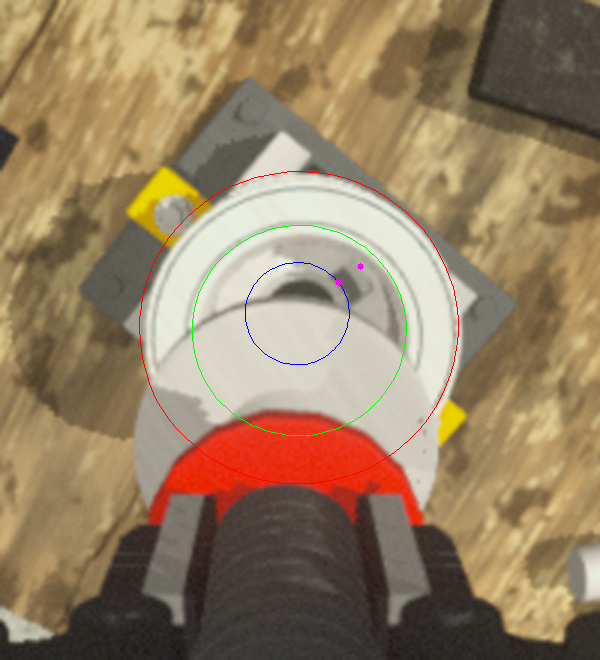

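>>> jog_arm([
  [20,4,2,0,-0.0116,-0.008],
  [25,5,3,0,0,0],
  [25,0,0,0,0,0],
  [10,0,0,0,0,0],
  [0,0,0,0,0,0],
  [0,0,0,0,0,0],
])

```text
clock: 10.6
position: [0.5604, -0.4142, 0.2237]
tool_rot: [-0.99, 1.568, 2.664]
force: [0.3, -0.5, -3.8]
grip_width: 0.022
```

Run:
```python
from h import *
s,T=rep((0.560,-0.413,0.2)); im=grab_frame('scene'); save('s8.png',im[120:230,260:390],5)
im=grab_frame('top'); save('t8.png',im[170:280,280:400],5)
```

```text
t 10.6 pos [ 0.5604 -0.4142  0.2237] yaw_y -60.68 xaxis [-0.0026  0.0013 -1.    ] F [ 0.33 -0.46 -3.76] M [-0.034  0.019  0.06 ] w 0.022 q [ 0.17  0.76  0.68  1.43 -0.5   1.13 -0.13]
tool delta mm [23.8 -1.1 -0.3]
level rotvec tool [-0.      0.0016  0.0024]
```

View pics/s8.png

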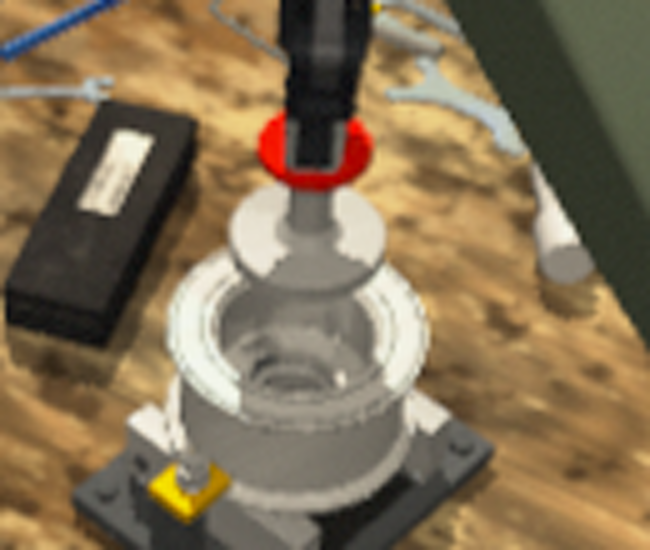

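View pics/t8.png

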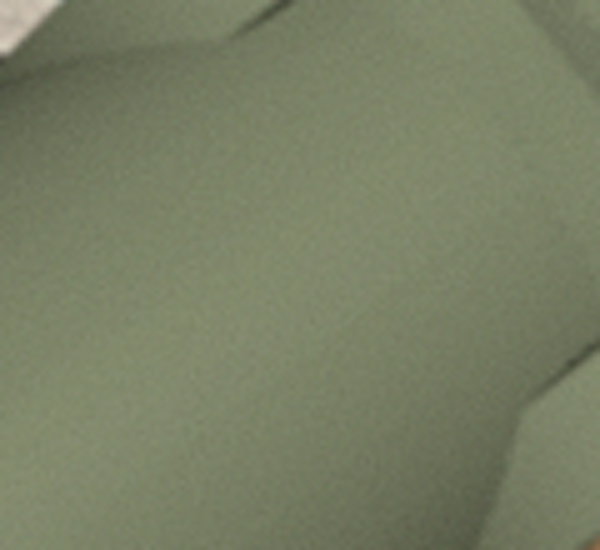

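>>> jog_arm([
  [8,-1,-0.3,0,0.0016,0.0024],
  [12,0,0,0,0,0],
  [10,0,0,0,0,0],
  [4,0,0,0,0,0],
  [0,0,0,0,0,0],
])

```text
clock: 11.2
position: [0.561, -0.4132, 0.189]
tool_rot: [2.203, 1.567, -0.426]
force: [0.1, -0.1, -3.1]
grip_width: 0.0221
```

Run:
```python
from h import *
s,T=rep((0.560,-0.413,0.178))
```

```text
t 11.2 pos [ 0.561  -0.4132  0.189 ] yaw_y -60.64 xaxis [ 0.0032 -0.0015 -1.    ] F [ 0.07 -0.08 -3.06] M [ 0.025 -0.006 -0.025] w 0.0221 q [ 0.18  0.79  0.66  1.47 -0.52  1.06 -0.11]
tool delta mm [10.9 -0.7  0.8]
level rotvec tool [ 0.     -0.0021 -0.0029]
```

>>> jog_arm([
  [3,-0.7,0.8,0,-0.002,-0.003],
  [4,0,0,0,0,0],
  [3,0,0,0,0,0],
  [2,0,0,0,0,0],
  [0,0,0,0,0,0],
])

```text
clock: 11.7
position: [0.56, -0.4132, 0.1763]
tool_rot: [1.725, 1.571, -0.904]
force: [0.0, -0.2, -2.7]
grip_width: 0.0217
```

Run:
```python
from h import *
s,T=rep((0.560,-0.413,0.1725))
```

```text
t 11.7 pos [ 0.56   -0.4132  0.1763] yaw_y -60.64 xaxis [ 1.e-04 -1.e-04 -1.e+00] F [ 0.03 -0.18 -2.67] M [-0.004  0.005  0.017] w 0.0217 q [ 0.18  0.8   0.65  1.47 -0.53  1.04 -0.1 ]
tool delta mm [ 3.8 -0.2 -0.1]
level rotvec tool [-0.     -0.     -0.0002]
```

>>> jog_arm([
  [1.5,0,0,0,0,0],
  [1.5,0,0,0,0,0],
  [1,0,0,0,0,0],
  [0,0,0,0,0,0],
])

```text
clock: 12.1
position: [0.5602, -0.4133, 0.1723]
tool_rot: [1.998, 1.57, -0.631]
force: [0.2, 0.6, -4.1]
grip_width: 0.0219
```

Run:
```python
from h import *
s,T=rep((0.560,-0.413,0.1715))
```

```text
t 12.1 pos [ 0.5602 -0.4133  0.1723] yaw_y -60.63 xaxis [ 6.e-04 -5.e-04 -1.e+00] F [ 0.22  0.65 -4.1 ] M [-0.033 -0.009  0.024] w 0.0219 q [ 0.18  0.81  0.65  1.48 -0.53  1.04 -0.1 ]
tool delta mm [ 0.8 -0.4  0. ]
level rotvec tool [ 0.     -0.0003 -0.0007]
```

>>> jog_arm([
  [1,-0.3,0,0,0,0],
  [1,0,0,0,0,0],
  [0.5,0,0,0,0,0],
])

```text
clock: 12.4
position: [0.5601, -0.4131, 0.1698]
tool_rot: [2.007, 1.57, -0.622]
force: [0.3, -0.1, -3.0]
grip_width: 0.022
```

Run:
```python
from h import *
s,T=rep((0.560,-0.413,0.1715))
```

```text
t 12.4 pos [ 0.5601 -0.4131  0.1698] yaw_y -60.64 xaxis [ 8.e-04 -6.e-04 -1.e+00] F [ 0.33 -0.06 -2.97] M [ 0.019 -0.     0.004] w 0.022 q [ 0.18  0.81  0.65  1.48 -0.53  1.03 -0.1 ]
tool delta mm [-1.7 -0.1  0. ]
level rotvec tool [-0.     -0.0004 -0.0009]
```

>>> jog_arm([
  [1,0,0,0,0,0],
  [1,0,0,0,0,0],
  [1,0,0,0,0,0],
  [0.5,0,0,0,0,0],
])

```text
clock: 12.8
position: [0.5602, -0.413, 0.166]
tool_rot: [2.183, 1.57, -0.446]
force: [0.7, -0.1, -3.2]
grip_width: 0.0217
```

Run:
```python
from h import *
s,T=rep((0.560,-0.413,0.1715))
```

```text
t 12.8 pos [ 0.5602 -0.413   0.166 ] yaw_y -60.63 xaxis [ 9.e-04 -4.e-04 -1.e+00] F [ 0.73 -0.11 -3.24] M [ 0.1   -0.033  0.002] w 0.0217 q [ 0.18  0.81  0.64  1.48 -0.54  1.03 -0.1 ]
tool delta mm [-5.5 -0.1  0.2]
level rotvec tool [ 0.     -0.0006 -0.0009]
```

>>> jog_arm([
  [1,0,0,0,-0.0006,-0.0009],
  [1.5,0,0,0,0,0],
  [1.5,0,0,0,0,0],
  [2,0,0,0,0,0],
  [2,0,0,0,0,0],
])

```text
clock: 13.3
position: [0.5609, -0.4135, 0.16]
tool_rot: [2.34, 1.568, -0.289]
force: [-1.7, 4.0, 8.9]
grip_width: 0.0221
```

Run:
```python
from h import *
s,T=rep((0.560,-0.413,0.1715))
```

```text
t 13.3 pos [ 0.5609 -0.4135  0.16  ] yaw_y -60.61 xaxis [ 2.4e-03 -7.0e-04 -1.0e+00] F [-1.7   3.99  8.89] M [1.142 0.899 0.021] w 0.0221 q [ 0.19  0.82  0.64  1.49 -0.54  1.01 -0.09]
tool delta mm [-11.5  -0.8   0.5]
level rotvec tool [ 0.     -0.0018 -0.0018]
```

>>> jog_arm([
  [2,-0.6,0.3,0,-0.0018,-0.0018],
  [2,0,0,0,0,0],
  [2,0,0,0,0,0],
])

```text
clock: 13.6
position: [0.5608, -0.4135, 0.1566]
tool_rot: [2.415, 1.568, -0.214]
force: [-2.8, 3.2, 9.6]
grip_width: 0.0223
```

Run:
```python
from h import *
s,T=rep((0.560,-0.413,0.1715))
```

```text
t 13.6 pos [ 0.5608 -0.4135  0.1566] yaw_y -60.6 xaxis [ 2.5e-03 -5.0e-04 -1.0e+00] F [-2.79  3.18  9.6 ] M [1.149 1.098 0.043] w 0.0223 q [ 0.19  0.82  0.64  1.49 -0.54  1.01 -0.09]
tool delta mm [-14.9  -0.8   0.5]
level rotvec tool [-0.     -0.0019 -0.0017]
```

>>> jog_arm([
  [2,-0.6,0.3,0,-0.0018,-0.0018],
  [2,0,0,0,0,0],
  [2,0,0,0,0,0],
])

```text
clock: 13.9
position: [0.5607, -0.4134, 0.153]
tool_rot: [2.547, 1.569, -0.082]
force: [-3.4, 3.1, 6.7]
grip_width: 0.022
```

Run:
```python
from h import *
s,T=rep((0.560,-0.413,0.1715))
```

```text
t 13.9 pos [ 0.5607 -0.4134  0.153 ] yaw_y -60.59 xaxis [ 2.2e-03 -2.0e-04 -1.0e+00] F [-3.43  3.06  6.73] M [1.068 0.994 0.085] w 0.022 q [ 0.19  0.83  0.64  1.49 -0.55  1.   -0.09]
tool delta mm [-18.5  -0.7   0.4]
level rotvec tool [ 0.     -0.0018 -0.0012]
```

>>> jog_arm([
  [2,-0.5,0.3,0,-0.0018,-0.0012],
  [1.5,0,0,0,0,0],
  [1,0,0,0,0,0],
])

```text
clock: 14.2
position: [0.5602, -0.4131, 0.1483]
tool_rot: [2.591, 1.571, -0.038]
force: [-0.3, 0.2, -4.6]
grip_width: 0.0219
```

Run:
```python
from h import *
s,T=rep((0.560,-0.413,0.1715))
```

```text
t 14.2 pos [ 0.5602 -0.4131  0.1483] yaw_y -60.59 xaxis [ 2.e-04 -0.e+00 -1.e+00] F [-0.31  0.2  -4.57] M [ 0.076 -0.091 -0.008] w 0.0219 q [ 0.19  0.83  0.63  1.49 -0.55  1.   -0.09]
tool delta mm [-23.2  -0.2   0.1]
level rotvec tool [-0.     -0.0002 -0.0001]
```

>>> jog_arm([
  [-5,0,0,0,0,0],
  [-10,0,0,0,0,0],
  [-15,0,0,0,0,0],
  [-20,0,0,0,0,0],
  [-25,0,0,0,0,0],
  [-40,0,0,0,0,0],
  [-40,0,0,0,0,0],
  [-15,0,0,0,0,0],
  [0,0,0,0,0,0],
])

```text
clock: 15.1
position: [0.5589, -0.414, 0.3337]
tool_rot: [1.659, 1.566, -0.972]
force: [0.5, -0.3, -4.2]
grip_width: 0.0226
```

Run:
```python
from h import *
s,T=rep((0.524,-0.2187,0.30)); im=grab_frame('scene'); save('s9.png',im[120:270,240:390],4)
```

```text
t 15.1 pos [ 0.5589 -0.414   0.3337] yaw_y -60.7 xaxis [ 0.0025 -0.0037 -1.    ] F [ 0.53 -0.29 -4.2 ] M [0.007 0.012 0.034] w 0.0226 q [ 0.16  0.67  0.73  1.3  -0.44  1.33 -0.18]
tool delta mm [  32.9 -187.6  -65.1]
level rotvec tool [ 0.     -0.0004 -0.0044]
```

View pics/s9.png

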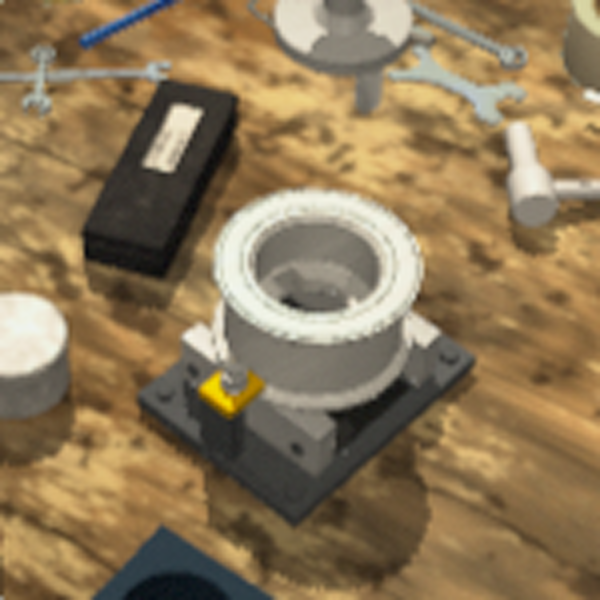

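>>> jog_arm([
  [0,-25,-9,0,0,-0.004],
  [0,-45,-16,0,0,0],
  [0,-45,-16,0,0,0],
  [0,-45,-16,0,0,0],
  [0,-25,-8,-0.05,0,0],
  [0,0,0,-0.13,0,0],
  [0,0,0,-0.13,0,0],
  [0,0,0,-0.13,0,0],
  [0,0,0,-0.13,0,0],
  [0,0,0,-0.13,0,0],
  [0,0,0,-0.05,0,0],
  [0,0,0,0,0,0],
])

```text
clock: 16.35
position: [0.5174, -0.2089, 0.3207]
tool_rot: [-1.588, 1.553, 2.848]
force: [0.3, 0.3, -4.1]
grip_width: 0.022
```

Run:
```python
from h import *
s,T=rep((0.524,-0.2187,0.20)); im=grab_frame('scene'); save('s10.png',im[160:320,200:360],3.7)
s,T=rep(); save('w10.png',grab_frame('wrist'))
grab_frame('top'); im=grab_frame('top'); save('t10.png',im[200:290,290:390],6)
```

```text
t 16.35 pos [ 0.5174 -0.2089  0.3207] yaw_y -15.84 xaxis [-0.0172  0.0052 -0.9998] F [ 0.34  0.27 -4.13] M [ 0.016 -0.042  0.001] w 0.022 q [-0.15  0.4   0.6   1.69 -0.24  1.15  0.24]
tool delta mm [120.5  11.2   7.6]
level rotvec tool [-0.     -0.0003  0.018 ]
t 16.4 pos [ 0.5174 -0.209   0.3207] yaw_y -15.95 xaxis [-0.0173  0.0052 -0.9998] F [ 0.15 -0.53 -3.66] M [-0.015 -0.041 -0.001] w 0.0218 q [-0.15  0.4   0.6   1.69 -0.24  1.15  0.23]
level rotvec tool [ 0.     -0.0003  0.0181]
```

View pics/s10.png

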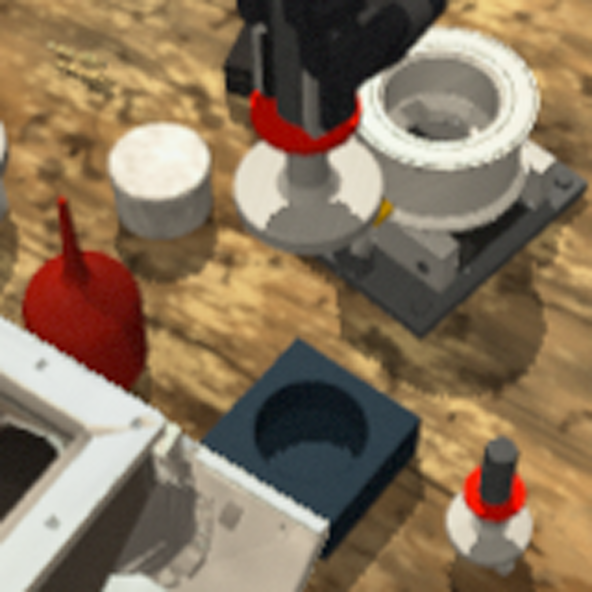

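View pics/w10.png

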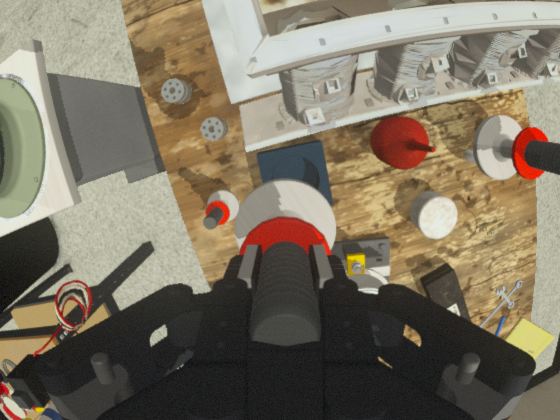

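View pics/t10.png

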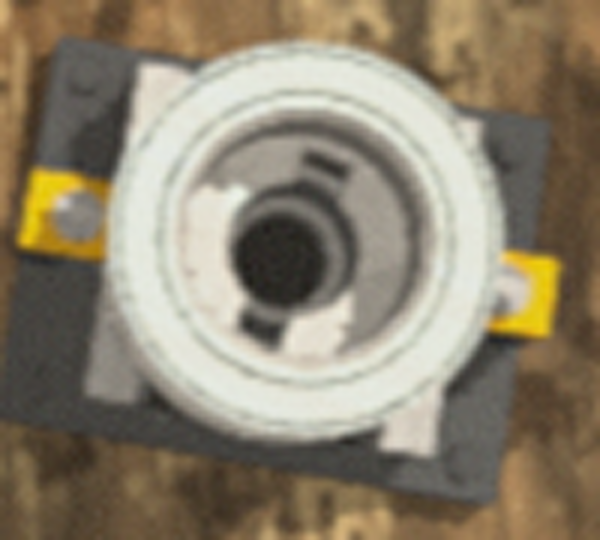

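>>> jog_arm([
  [20,6,4,0,0,0.018],
  [40,4,3,0.03,0,0],
  [45,0,0,0,0,0],
  [35,0,0,0,0,0],
  [15,0,0,0,0,0],
  [0,0,0,0,0,0],
  [0,0,0,0,0,0],
])

```text
clock: 17.25
position: [0.5266, -0.219, 0.1613]
tool_rot: [1.25, 1.567, -0.638]
force: [0.4, 0.2, -2.8]
grip_width: 0.022
```

Run:
```python
from h import *
s,T=rep((0.524,-0.2187,0.1445)); im=grab_frame('scene'); save('s11.png',im[200:320,220:350],4.5)
```

```text
t 17.25 pos [ 0.5266 -0.219   0.1613] yaw_y -18.2 xaxis [ 0.0034 -0.0025 -1.    ] F [ 0.35  0.15 -2.79] M [0.005 0.089 0.035] w 0.022 q [-0.06  0.59  0.51  1.84 -0.39  0.8   0.33]
tool delta mm [16.8 -2.7  0.5]
level rotvec tool [-0.      0.0013 -0.004 ]
```

View pics/s11.png

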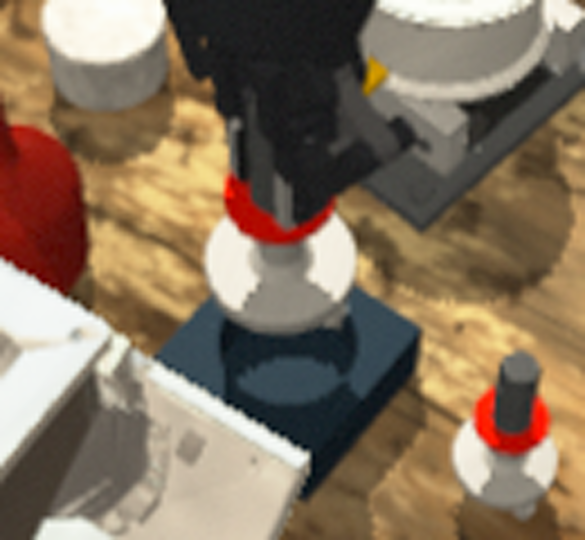

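Lined up over the hole (hole centre about crop (290,360), collar above it). Continuing down.

>>> jog_arm([
  [6,-2.7,0.5,0,0.001,-0.004],
  [8,0,0,0,0,0],
  [4,0,0,0,0,0],
  [0,0,0,0,0,0],
])

```text
clock: 17.7
position: [0.5253, -0.2187, 0.1448]
tool_rot: [1.681, 1.566, -0.207]
force: [-0.0, 0.3, -3.7]
grip_width: 0.0217
```

Run:
```python
from h import *
s,T=rep((0.524,-0.2187,0.1085))
```

```text
t 17.7 pos [ 0.5253 -0.2187  0.1448] yaw_y -18.19 xaxis [ 4.4e-03 -9.0e-04 -1.0e+00] F [-0.    0.29 -3.71] M [ 0.014 -0.007 -0.004] w 0.0217 q [-0.05  0.61  0.49  1.86 -0.4   0.76  0.34]
tool delta mm [36.3 -1.4  0.4]
level rotvec tool [-0.     -0.0005 -0.0045]
```

>>> jog_arm([
  [5,-1.2,0.2,0,0,-0.0045],
  [7,0,0,0,0,0],
  [7,0,0,0,0,0],
  [4,0,0,0,0,0],
  [0,0,0,0,0,0],
])

```text
clock: 18.2
position: [0.5241, -0.2185, 0.1198]
tool_rot: [-2.617, 1.57, 1.777]
force: [-0.0, 1.0, -3.8]
grip_width: 0.022
```

Run:
```python
from h import *
s,T=rep((0.524,-0.2187,0.1085))
```

```text
t 18.2 pos [ 0.5241 -0.2185  0.1198] yaw_y -18.19 xaxis [-1.e-04  6.e-04 -1.e+00] F [-0.01  0.99 -3.78] M [0.027 0.057 0.007] w 0.022 q [-0.03  0.65  0.47  1.87 -0.42  0.72  0.36]
tool delta mm [11.3 -0.   0.2]
level rotvec tool [-0.     -0.0005  0.0003]
```

>>> jog_arm([
  [4,0,0,0,0,0],
  [4,0,0,0,0,0],
  [2.5,0,0,0,0,0],
  [1,0,0,0,0,0],
  [0,0,0,0,0,0],
])

```text
clock: 18.7
position: [0.5242, -0.2187, 0.1074]
tool_rot: [-2.991, 1.57, 1.404]
force: [-0.1, 0.5, -3.7]
grip_width: 0.0219
```

Run:
```python
from h import *
s,T=rep((0.524,-0.2187,0.1065))
```

```text
t 18.7 pos [ 0.5242 -0.2187  0.1074] yaw_y -18.19 xaxis [ 1.e-04  5.e-04 -1.e+00] F [-0.09  0.52 -3.68] M [ 0.023  0.012 -0.021] w 0.0219 q [-0.02  0.67  0.45  1.88 -0.44  0.7   0.37]
tool delta mm [ 0.9 -0.2  0.1]
level rotvec tool [ 0.     -0.0005  0.0001]
```

>>> jog_arm([
  [1,0,0,0,0,0],
  [0.7,0,0,0,0,0],
  [0,0,0,0,0,0],
])

```text
clock: 19.0
position: [0.5245, -0.219, 0.1066]
tool_rot: [2.205, 1.57, 0.316]
force: [-0.3, 0.3, -4.1]
grip_width: 0.0221
```

Run:
```python
from h import *
s,T=rep((0.524,-0.2187,0.1065))
im=grab_frame('scene'); save('s12.png',im[200:320,220:350],4.5)
```

```text
t 19.0 pos [ 0.5245 -0.219   0.1066] yaw_y -18.2 xaxis [ 1.2e-03  4.0e-04 -1.0e+00] F [-0.26  0.34 -4.15] M [-0.057  0.008  0.05 ] w 0.0221 q [-0.02  0.67  0.45  1.88 -0.44  0.69  0.37]
tool delta mm [ 0.1 -0.6 -0.1]
level rotvec tool [ 0.     -0.0008 -0.001 ]
```

View pics/s12.png

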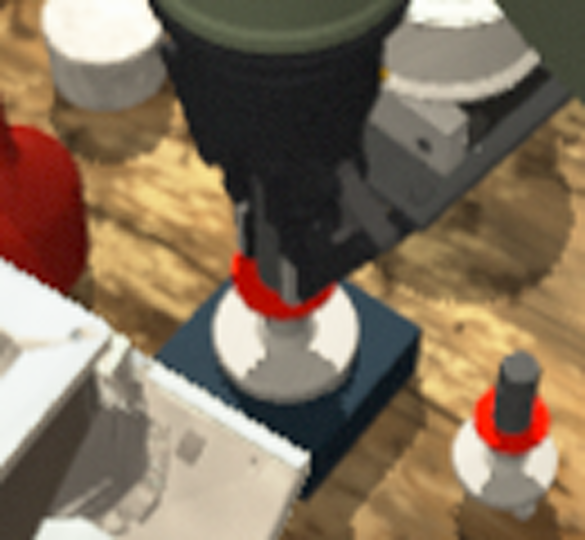

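>>> jog_arm([
  [1,-0.5,0,0,0,0],
  [0.8,0,0,0,0,0],
  [0,0,0,0,0,0],
])

```text
clock: 19.35
position: [0.5247, -0.2193, 0.1066]
tool_rot: [1.96, 1.567, 0.071]
force: [-0.5, -0.0, -3.5]
grip_width: 0.0223
```

>>> jog_arm([
  [2,-0.5,0,0,0,-0.002],
])

```text
clock: 19.45
position: [0.525, -0.2196, 0.1059]
tool_rot: [1.994, 1.567, 0.105]
force: [-6.1, 3.0, 47.9]
grip_width: 0.0217
```

>>> jog_arm([
  [-0.5,0,0,0,0,0],
  [0,0,0,0,0,0],
  [0,0,0,0,0,0],
  [0,0,0,0,0,0],
], gripper=120)

```text
clock: 19.85
position: [0.5258, -0.2199, 0.1069]
tool_rot: [1.842, 1.565, -0.047]
force: [-0.1, -0.4, -0.1]
grip_width: 0.0451
```

Run:
```python
from h import *
s,T=rep(); save('w13.png',grab_frame('wrist'))
```

```text
t 19.85 pos [ 0.5258 -0.2199  0.1069] yaw_y -18.23 xaxis [ 5.9e-03 -3.0e-04 -1.0e+00] F [-0.12 -0.39 -0.12] M [-0.052  0.026 -0.015] w 0.0451 q [-0.02  0.67  0.45  1.88 -0.44  0.69  0.37]
level rotvec tool [-0.     -0.0016 -0.0057]
```

View pics/w13.png

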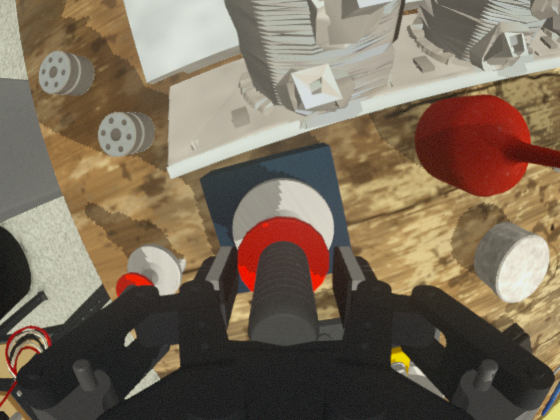

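Released; the driver stands in its block (collar at (283,220)), with the fingers clear on both sides. Retracting straight up.

>>> jog_arm([
  [-10,-1,0,0,-0.001,-0.005],
  [-20,0,0,0,0,0],
  [-30,0,0,0,0,0],
  [-40,0,0,0,0,0],
  [-45,0,0,0,0,0],
  [-45,0,0,0,0,0],
  [-30,0,0,0,0,0],
  [0,0,0,0,0,0],
  [0,0,0,0,0,0],
])

```text
clock: 20.8
position: [0.5224, -0.2202, 0.3399]
tool_rot: [-1.171, 1.568, -3.063]
force: [-0.3, 0.2, -0.8]
grip_width: 0.0451
```

Run:
```python
from h import *
s,T=rep(); w=grab_frame('wrist'); save('w14.png',w); im=grab_frame('scene'); save('s14.png',im[150:350,180:400],3.5)
save('t14.png',grab_frame('top'))
for n,z in [('driver_grip',.117),('driver',.007),('oil_can',0),('paste_tin',0),('bearing',.015)]:
  for c in ('scene','wrist'):
    print(n,c,[(np.round(d['location']),round(d['p'],2),atz(c,d['location'],z,T).round(3)) for d in nets.pinpoint(c,n)][:3])
```

```text
t 20.8 pos [ 0.5224 -0.2202  0.3399] yaw_y -18.39 xaxis [-2.5e-03 -2.0e-04 -1.0e+00] F [-0.34  0.17 -0.78] M [ 0.004 -0.013  0.01 ] w 0.0451 q [-0.15  0.39  0.63  1.65 -0.24  1.18  0.21]
level rotvec tool [0.     0.001  0.0023]
driver_grip scene [(array([335., 288.]), 0.86, array([ 0.408, -0.209,  0.117])), (array([287., 253.]), 0.85, array([ 0.519, -0.224,  0.117])), (array([170., 169.]), 0.59, array([ 0.857, -0.266,  0.117]))]
driver_grip wrist [(array([283., 182.]), 0.96, array([ 0.52 , -0.22 ,  0.117])), (array([531., 134.]), 0.69, array([ 0.854, -0.256,  0.117])), (array([210., 212.]), 0.61, array([ 0.428, -0.225,  0.117]))]
driver scene [(array([330., 310.]), 0.97, array([ 0.415, -0.22 ,  0.007])), (array([184., 212.]), 0.89, array([ 0.824, -0.246,  0.007])), (array([283., 281.]), 0.8, array([ 0.528, -0.222,  0.007]))]
driver wrist [(array([225., 198.]), 0.78, array([ 0.423, -0.235,  0.007])), (array([465., 128.]), 0.74, array([ 0.811, -0.243,  0.007])), (array([289., 168.]), 0.72, array([ 0.526, -0.223,  0.007]))]
oil_can scene [(array([226., 254.]), 0.9, array([ 0.67 , -0.212,  0.   ]))]
oil_can wrist [(array([378., 129.]), 0.68, array([ 0.67 , -0.208,  0.   ]))]
paste_tin scene [(array([244., 214.]), 0.65, array([ 0.708, -0.324,  0.   ]))]
paste_tin wrist [(array([415., 196.]), 0.77, array([ 0.702, -0.325,  0.   ]))]
bearing scene []
bearing wrist [(array([379., 129.]), 0.35, array([ 0.667, -0.207,  0.015]))]
```

View pics/s14.png

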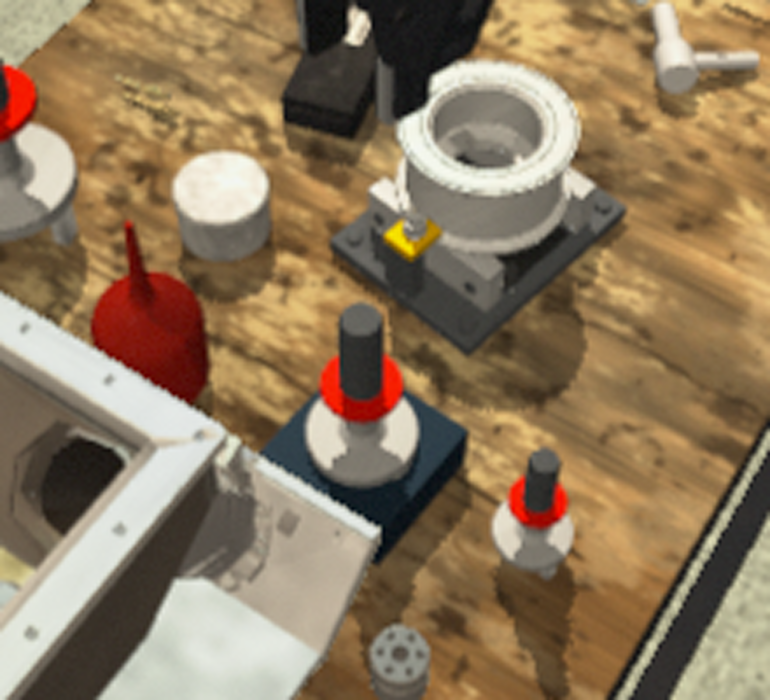

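View pics/t14.png

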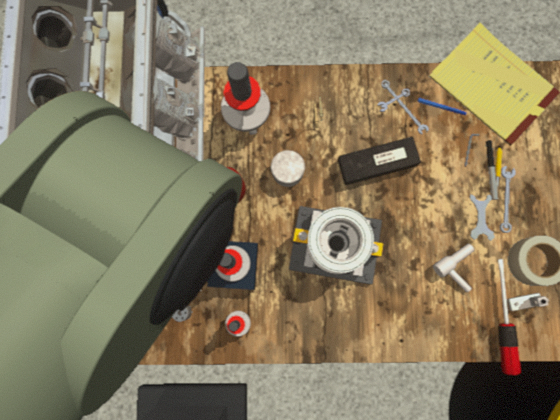

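View pics/w14.png

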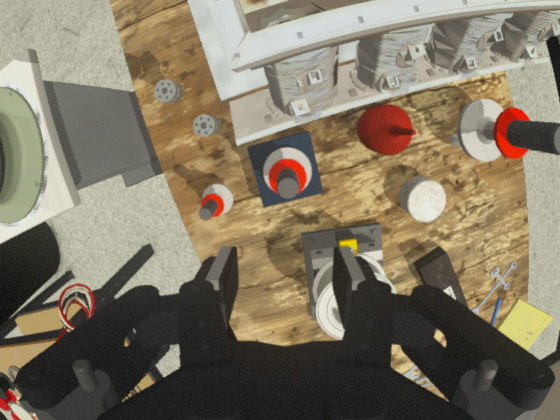

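Run:
```python
from h import *
for z in (.031,.0635): print(z,atz('top',(336.3,243),z).round(4))
print(atz('top',(190+565/3.8,200+158/3.8),.0635).round(4),'before')
s=observe();print(s['clock'],np.abs(s['qd']).max(),s['force'])
bot.job_done()
```

```text
0.031 [ 0.5599 -0.4122  0.031 ]
0.0635 [ 0.557  -0.409   0.0635]
[ 0.5595 -0.4133  0.0635] before
21.45 0.0016368767938556492 [0.27685446 0.23452678 0.3843896 ]
the job is handed in; nothing more can be done
```

The bearing is out of the pulley and on the pad, and the driver is back upright in its block. I handed the job in at about 21.5 s of the 54 s allowed; no verdict is reported.

- **Driver choice:** I took the driver standing in the blue block. Its collar measured about 65 mm, against 64 mm given. The larger and smaller look-alikes were left alone.
- **Pressing out:** I read the leg angle in the scene camera and the notch angle in the top and wrist cameras, and turned the driver to match before lowering it. The legs dropped through without any search by feel. The bearing moved under about 10–14 N on the readings between moves. It came free with the leg tips between about 53 and 49 mm, when the push force vanished.
- **Putting back:** One downward step to find the bottom of the hole pressed the driver into its block with about 48 N. That was against the block, not the pulley or fixture.

**Last checks:**
- The top camera places the bearing's bore at (0.560, -0.412) m if it lies on the pad, on the fixture's axis. The network found no bearing in the scene view and gave only a false match on the oil can in the wrist view, so this check rests on the picture.
- The driver stands upright at (0.52–0.53, -0.22) m, where it started. The network's points scatter by a few millimetres.
- The oil can and paste tin read within about 10 mm of their first readings, which is the scatter of the measurement.
- The arm was still, raised clear and touching nothing.

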